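# Key a belt pulley onto the inspection arbor

### The job

Mount the belt pulley on the inspection arbor so that its teeth can be looked at under the microscope: lay the long key in the arbor's key slot, fully down, then slide the pulley on over the key, boss first, until the boss is hard up against the shoulder, and let go. The pulley lies flat on the bench; stand it on its rim (the slotted wooden stand will hold it) so that you can take it again by the rim to slide it on. Do not let the pulley fall, and leave everything else on the bench where it is.

Things in the scene. Friction and masses are not known exactly. Their poses are not given: they have to be found in the camera images.
- key_centre (a point): Centre of the LONG loose key: a plain steel parallel key, 60 mm long, 14 mm wide, 14 mm high (square section), round ends in plan, lying flat on the bench. x = its length, z up. About 85 g. (A short key of the same section also lies there; it is not wanted.)
- keyseat (a point): Where the key's centre is when it lies home in the arbor's slot; x = along the arbor, outwards, z up. The slot, in the top of the arbor, is 62.4 mm long with rounded corners, 15.6 mm wide, closed at both ends, starts 1.8 mm from the shoulder; its floor is 15 mm above the arbor's axis. The home key stands 7 mm above the arbor's crown, 8 mm above the surface beside it.
- shoulder (a point): On the arbor's axis in the shoulder's face, 100 mm above the bench; x = along the arbor, outwards, z up. Fixed level steel arbor, 44 mm diameter, 88 mm long. The shoulder is a collar 66 mm in diameter, 12 mm thick; behind it a grey headstock 84 mm wide, its top 42 mm above the axis (dial at its back 46 mm). Base plate 16 mm thick, from 43 mm in front of the shoulder to 143 mm behind.
- arbor_tip (a point): Point on the arbor's axis at its free end, 88 mm out from the shoulder; the last 4 mm are a cone down to 35 mm diameter.
- pulley_centre (a point): Centre of the toothed part of the aluminium belt pulley: round flanges 116 mm in diameter, 30 mm over their flat outer faces, a boss 36 mm long on one face. z = axle towards the boss; the keyway is on the -x side. Lies flat, boss up. Bore 46 mm; keyway 15.8 mm wide, roof 30.5 mm from the axle. 0.4 to 0.7 kg; balance point about 7 mm from here towards the boss.
- boss_grip (a point): Point on the pulley's axle 25 mm above the flange face, within the boss (11 mm below the boss's end). The boss is 70 mm in diameter with two flats 58 mm apart that face along the pulley's y and -y (flats 39 mm wide, over the boss's full length). Same axes as pulley_centre.
- boss_end (a point): Centre of the boss's end face, 66 mm from the pulley's other face; this face goes against the shoulder. Same axes as pulley_centre (z out of the boss, -x towards the keyway).
- stand_seat (a point): Where pulley_centre is when the pulley stands in the fixed wooden stand: 74 mm above the bench; x = axle of a standing pulley, z up. The stand is 58 mm (x) by 136 mm (y); its slot, along y, is 34 mm wide between cheeks 36 mm high; a V in it carries the rim 41 mm to each side; the V's ends are 47 mm high.
- short_key: Bystander: short steel key, 36 x 14 x 14 mm; origin under its middle.
- caliper: Bystander: digital caliper lying flat, 230 mm long; origin under its middle, x = its length.
- spacer: Bystander: plain spacer ring, 68 mm outside, 47 mm inside, 20 mm high; origin under its middle.
- screwdriver: Bystander: screwdriver, 200 mm long; origin under its middle, x = its length.
- spanner: Bystander: spanner, 190 mm long; origin under its middle, x = its length.
- brush: Bystander: cleaning brush, 170 mm long; origin under its middle, x = its length.
- cleaner: Bystander: white bottle, 54 mm in diameter, 140 mm tall; origin under its middle.
Mind the look-alikes: they are no part of the job. Of the things like the part that bears pulley_centre, leave any that is black or red; of the rest the larger one is meant.

How it is judged:
By the outcome, as a careful person would: the job done as asked, in the order asked, and still so for the second after the job is handed in, with the robot touching nothing.
It also fails if it takes over 72 s, if anything falls off the work surface, if the arm or the gripper's body presses on something with over 40 N, if the wrist force passes 120 N, or if a joint passes its speed limit or range.

### The arm

A 7-joint arm with a two-finger parallel gripper is mounted at the origin on the work surface. World frame = base frame: x ahead of the robot, y to its left, z up, the work surface at z = 0. Lengths are in m, angles in rad, forces in N, time in s.
With the tool pointing down it reaches from about 0.4 to 0.85 m from the base axis. Payload 4.5 kg.
Tool frame: the origin (TCP) lies at the very end of the fingers, on their centre line; the grasp point (between the pads) lies 19 mm behind it; z points along the fingers, y is the line along which they close (so a half turn about z gives the same grasp; the last joint's range is limited). The gripper opens to 88 mm and grips with 3 to 60 N. Pads are 18 mm wide; open, the fingers measure 123 mm over their backs; the gripper's body (75 mm by 187 mm) begins 45 mm behind the grasp point.
Start: joints at [1.384, 0.689, -0.195, 1.565, 0.157, 0.902, -0.215], TCP at [0.137, -0.61, 0.239] pointing down, gripper open.
Joint ranges: [-3.01, 3.01], [-0.46, 2.08], [-1.47, 1.51], [0.13, 2.56], [-1, 4.14], [0.04, 2.09], [-2.66, 2.66]. Speed limits (rad/s): [2.57, 2.57, 3.14, 3.14, 3.14, 3.14, 3.14].

### API

Orientations are given as a unit quaternion [x, y, z, w].
In Python, from station import ctrl, claw, readout, camera, camera_info, spotter gives the robot as it stands. The module is installed in compiled form; this text tells all that it offers. Calls block until the motion is done:
- ctrl.move_pose(position, orientation): joint-space move of the TCP to a pose.
- ctrl.move_l(position, rate=0.15, ori=None): straight line of the TCP; ori=None keeps the orientation; rate is the mean speed in m/s.
- ctrl.goto_joints(angles): joint-space move.
- claw.gripper_to(opening): finger opening in m; the grip force is fixed at half the most; returns when the fingers have stopped.
- ctrl.sleep(seconds).
- ctrl.solve_ik(position, orientation): joint angles nearest the present ones, or None.
- readout.sense(): the state.
- camera(name): name is "side" or "top" or "wrist"; returns the picture (420x560x3 uint8, red, green, blue); there is no depth.
- camera_info(name): a dict with "camera_matrix" (3x3 intrinsics, pixels), "k1" (the pictures are not rectified: a ray, as slopes to the right and down, at radius r is drawn at 1 + k1 r^2 times it, then the intrinsics apply), "eye" and "attitude" of the camera in the world. Camera axes: x right, y down, z forward; pixel columns grow to the right and rows downward; lengths in m; the calibration is good to about 2 mm. A picture is of the moment at which its call begins: read the wrist's pose just before it. camera_info takes no time and is no camera call; for the wrist camera it gives the pose at the moment of the call.
A pose or a line that the arm cannot do raises ctrl.Unreachable and nothing moves.
- ctrl.close_job(): hands the job in; it is judged then, once.
Trained networks look in the newest picture that a camera, given by its name, has taken for a name from the list of things; names that differ only in an ending like _2 or _b are one class to them, and where a whole thing is asked for, a point or a joint stands for the part that bears it (a point fixed in the world has none). Each returns a list of dicts, best first, with "confidence" (0 to 1); they miss things now and then, are a little off and sometimes report something else, mostly with a low value. They report only what shows in the picture. A call takes as long as a camera call. They do not tell look-alikes from the thing itself.
- spotter.search_frame(camera, name): "extent" ([left, top, right, bottom] in pixels, round what is visible of it).
- spotter.outline_of(camera, name): "region" (420x560 bool, what is visible of it) and "extent" ([left, top, right, bottom] in pixels, round what is visible of it).
- spotter.landmark_of(camera, name): "xy" ([column, row] in pixels: a listed point, or the origin of a listed thing).
The state is a dict: "time_s": time; "qpos": joint angles; "qd": joint speeds; "joint_torque": joint torques, N m; "eef_pos": TCP position; "tool_rot": TCP orientation; "force": force on the tool from outside, world axes, zero at the start; "moment": the same for the moment, N m; "opening": finger opening in m; "finger_force": force on a finger pad.
Only numpy, scipy, OpenCV 4.12 (cv2) and the standard library are available. Lean on these libraries where they do the work, as an engineer would, in place of code of your own. Each camera call takes 0.05 s, during which the arm holds its last target. There are 200 camera calls.

## Working session

There is one attempt and no reset: what is moved stays moved. The work goes in short steps, each a Python script; the robot and the scene stay as the last script left them, time stands still between calls to the robot, and variables do not carry over. Pictures are saved under pics/ and viewed, at most 10 in all, crops included, and the job is handed in when it is done.

```bash
ls; mkdir -p pics; cat > h.py <<'E'
import numpy as np, cv2
from scipy.spatial.transform import Rotation as R
from station import ctrl, claw, readout, camera, camera_info, spotter
def att(i):
    a=np.array(i["attitude"],float)
    return a if a.shape==(3,3) else R.from_quat(a).as_matrix()
def ray(i,uv):
    K=np.array(i["camera_matrix"]); d=np.array([(uv[0]-K[0,2])/K[0,0],(uv[1]-K[1,2])/K[1,1]])
    s=d.copy()
    for _ in range(30): s=d/(1+i["k1"]*(s@s))
    v=att(i)@np.array([s[0],s[1],1]); return np.array(i["eye"]),v/np.linalg.norm(v)
def onz(i,uv,z):
    e,v=ray(i,uv); return e+v*(z-e[2])/v[2]
def proj(i,P):
    c=att(i).T@(np.array(P)-np.array(i["eye"])); s=c[:2]/c[2]; s=s*(1+i["k1"]*(s@s))
    K=np.array(i["camera_matrix"]); return np.array([K[0,0]*s[0]+K[0,2],K[1,1]*s[1]+K[1,2]])
def tri(obs):
    A=np.zeros((3,3));b=np.zeros(3)
    for i,uv in obs:
        e,v=ray(i,uv); M=np.eye(3)-np.outer(v,v); A+=M;b+=M@e
    return np.linalg.solve(A,b)
def snap(n,f=None):
    i=camera_info(n); im=camera(n)
    if f: cv2.imwrite('pics/'+f,im[:,:,::-1])
    return i,im
E
python3 - <<'E'
from h import *
np.set_printoptions(precision=4,suppress=True)
for n in ["top","side"]:
    i,im=snap(n,n+'1.png'); print(n,i)
    for t in ["key_centre","keyseat","shoulder","arbor_tip","pulley_centre","boss_grip","boss_end","stand_seat"]:
        print(t,[(np.round(o["xy"],1).tolist(),round(o["confidence"],2)) for o in spotter.landmark_of(n,t)])
print(readout.sense())
E
```

```text
pics
top {'camera_matrix': array([[486.5019,   0.    , 274.4318],
       [  0.    , 486.5019, 211.3751],
       [  0.    ,   0.    ,   1.    ]]), 'k1': -0.150944561503274, 'eye': array([0.4857, 0.065 , 1.3663]), 'attitude': array([ 0.7147, -0.6987,  0.0264, -0.0199])}
key_centre [([303.6, 181.6], 0.41)]
keyseat [([366.4, 252.0], 0.91), ([434.0, 246.2], 0.56)]
shoulder [([365.1, 261.4], 0.88), ([427.3, 198.0], 0.2)]
arbor_tip [([366.6, 229.2], 0.77), ([266.6, 280.4], 0.71), ([339.3, 143.4], 0.18)]
pulley_centre [([185.5, 233.5], 0.88), ([111.9, 272.6], 0.82), ([109.7, 222.1], 0.71), ([174.3, 286.9], 0.69)]
boss_grip [([179.8, 233.3], 0.82), ([171.1, 286.5], 0.79), ([111.7, 271.5], 0.67), ([101.7, 217.4], 0.56), ([263.0, 281.4], 0.4), ([181.7, 231.8], 0.33)]
boss_end [([182.3, 233.3], 0.96), ([106.9, 275.7], 0.92), ([171.1, 288.9], 0.64), ([103.1, 218.8], 0.62)]
stand_seat [([276.2, 228.4], 0.85)]
side {'camera_matrix': array([[413.431 ,   0.    , 282.8406],
       [  0.    , 413.431 , 208.5263],
       [  0.    ,   0.    ,   1.    ]]), 'k1': -0.05290610767537041, 'eye': array([0.509 ,
[... 534 characters left out ...]
 [([359.2, 301.1], 0.96), ([295.7, 284.5], 0.84), ([351.1, 360.8], 0.77), ([276.5, 359.1], 0.72), ([270.7, 159.0], 0.32)]
stand_seat [([296.4, 212.6], 0.79), ([310.5, 157.4], 0.47)]
{'time_s': 0.9, 'qpos': array([ 1.3838,  0.6891, -0.1946,  1.5653,  0.1573,  0.9025, -0.2151]), 'qd': array([ 0.0014,  0.0007,  0.0004,  0.0002,  0.0012,  0.0009, -0.0004]), 'joint_torque': array([ -0.001 , -52.7485,  -1.2676, -15.3746,  -0.0519,  -0.0009,
         0.    ]), 'eef_pos': array([ 0.1369, -0.6098,  0.2387]), 'tool_rot': array([0.9939, 0.1102, 0.    , 0.    ]), 'force': array([ 0.7633, -0.5787, -0.1427]), 'moment': array([ 0.0136, -0.0021,  0.0119]), 'finger_force': 0.0, 'opening': 0.0881364610461722}
```

View pics/top1.png

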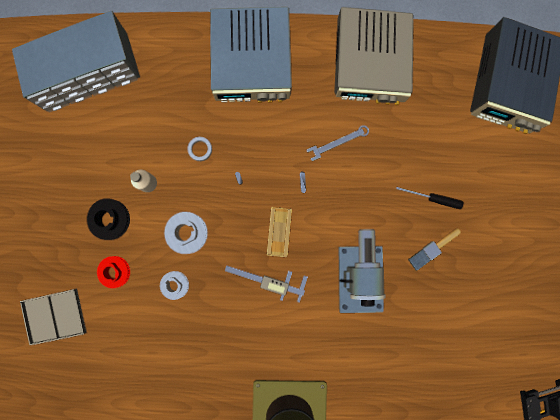

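View pics/side1.png

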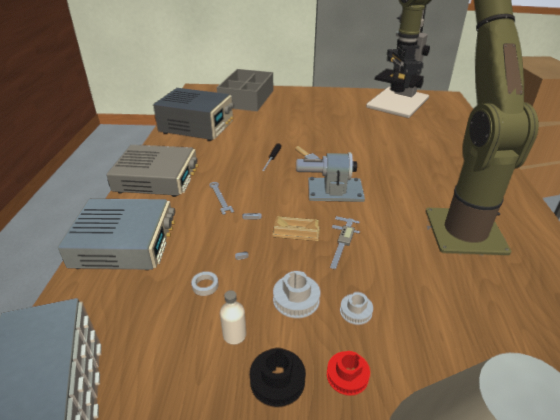

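The top view (x up, y left) shows the large grey pulley at (185,233), the stand at (279,232) with its slot roughly along world x, and the arbor from the shoulder at (365,262) to the tip at (366,229), pointing +x. The long key is at (303,182) and the short key at (239,178). The small grey pulley at (174,286) and the black and red ones are look-alikes. The side view agrees.

```bash
python3 - <<'E'
from h import *
np.set_printoptions(precision=4,suppress=True)
T=camera_info("top");S=camera_info("side")
for n,a,b,z in [("key",(303.6,181.6),(252,214.1),.007),("tip",(366.6,229.2),(296.2,166.3),.1),("shoulder",(365.1,261.4),(323.2,164.2),.1),("keyseat",(366.4,252),(307.7,160.8),.122),("pulley",(185.5,233.5),(298.1,292.5),.015),("boss_end",(182.3,233.3),(295.7,284.5),.066),("stand",(276.2,228.4),(296.4,212.6),.074)]:
    print(n,tri([(T,a),(S,b)]),onz(T,a,z),onz(S,b,z))
def down(yaw): # tool z down, tool x at world yaw
    return (R.from_euler('z',yaw)*R.from_euler('x',np.pi)).as_quat()
W=camera_info("wrist");s=readout.sense();Rt=R.from_quat(s["tool_rot"])
print("cam in tool",Rt.inv().apply(W["eye"]-s["eef_pos"]), Rt.inv().as_matrix()@att(W), W["camera_matrix"][0,0],W['k1'])
# reach tests
st=np.array([.48,.06,.08])
for d in (1,-1):
  for k in (1,-1):
    z=np.array([0,d,0]);y=np.array([k,0,0]);x=np.cross(y,z)
    q=R.from_matrix(np.c_[x,y,z]).as_quat()
    for off in (.02,.1): print(d,k,off,ctrl.solve_ik(st-z*(.04+off-.02),q))
for p in [(.45,.25,.3),(.55,.0,.3),(.5,-.15,.35)]:
  for yaw in (0,np.pi/2,-np.pi/2,np.pi): print(p,round(yaw,1),ctrl.solve_ik(p,down(yaw)))
E
```

```text
key [ 0.6588 -0.0262  0.0129] [ 0.6609 -0.0266  0.007 ] [ 0.6587 -0.0338  0.007 ]
tip [ 0.5269 -0.1893  0.0943] [ 0.5276 -0.1882  0.1   ] [ 0.5259 -0.1799  0.1   ]
shoulder [ 0.4407 -0.1834  0.1095] [ 0.4433 -0.1854  0.1   ] [ 0.4367 -0.1995  0.1   ]
keyseat [ 0.4785 -0.1847  0.1196] [ 0.4682 -0.1841  0.122 ] [ 0.489  -0.1804  0.122 ]
pulley [0.5058 0.2984 0.0245] [0.507 0.3   0.015] [0.5048 0.2899 0.015 ]
boss_end [0.5091 0.3015 0.0562] [0.5065 0.2998 0.066 ] [0.5115 0.3105 0.066 ]
stand [0.5216 0.0487 0.0829] [0.5254 0.0485 0.074 ] [0.5182 0.0372 0.074 ]
cam in tool [ 0.0855  0.0004 -0.1443] [[ 0.0009 -0.9459 -0.3244]
 [ 1.      0.0008  0.0003]
 [-0.0001 -0.3244  0.9459]] 370.1656025746977 -0.057010814261571834
1 1 0.02 [ 0.9998  1.642  -0.9215  1.654  -0.3366  1.0064  0.7814]
1 1 0.1 [ 1.0683  1.6271 -0.9035  1.5118 -0.2812  1.2062  0.7258]
1 -1 0.02 [ 0.6042  1.4346 -0.1943  1.6746 -0.9803  1.4293 -1.7062]
1 -1 0.1 [ 0.5924  1.441   0.0184  1.539  -0.984   1.6761 -1.6949]
-1 1 0.02 [-1.1825  1.6491  0.7949  1.4787  0.2214  1.3338 -0.8076]
-1 1 0.1 [-1.1579  1.5971  0.6353  1.2783
[... 419 characters left out ...]
 3.1 [ 0.1189  0.7646 -1.3266  1.7853  0.7871  1.2481  0.1432]
(0.55, 0.0, 0.3) 0 [ 0.0203  0.5151 -0.1673  1.7152  0.1033  0.9199 -1.7592]
(0.55, 0.0, 0.3) 1.6 [ 0.2782  0.5636 -0.5976  1.7017  0.3676  0.9906 -0.452 ]
(0.55, 0.0, 0.3) -1.6 [-0.6975  0.8612  1.3052  1.75   -0.8796  1.2534 -2.3031]
(0.55, 0.0, 0.3) 3.1 [ 0.4908  0.6802 -1.0228  1.6914  0.6326  1.1387  0.8585]
(0.5, -0.15, 0.35) 0 [ 0.3284  0.4236 -0.1912  1.7133  0.0921  1.0135 -1.4658]
(0.5, -0.15, 0.35) 1.6 [ 0.6124  0.4752 -0.6438  1.6993  0.3178  1.0737 -0.1316]
(0.5, -0.15, 0.35) -1.6 [-0.4526  0.7399  1.3086  1.749  -0.7523  1.263  -2.0957]
(0.5, -0.15, 0.35) 3.1 [ 0.825   0.5854 -1.0542  1.6897  0.5434  1.192   1.2034]
```

```bash
cat >> h.py <<'E'
def down(yaw): return (R.from_euler('z',yaw)*R.from_euler('x',np.pi)).as_quat()
np.set_printoptions(precision=4,suppress=True)
E
python3 - <<'E'
from h import *
import pickle
out={}
def look(tag,p,yaw,names):
    try: ctrl.move_pose(p,down(yaw))
    except ctrl.Unreachable: print("unreach",tag); return
    ctrl.sleep(.1)
    i,im=snap("wrist"); out[tag]=(i,im); print(tag,readout.sense()["time_s"])
    for t,z in names:
        print(' ',t,[(np.round(o["xy"],1).tolist(),round(o["confidence"],2),onz(i,o["xy"],z)) for o in spotter.landmark_of("wrist",t)[:2]])
A=[("shoulder",.1),("arbor_tip",.1),("keyseat",.122)]
look("a0",(.48,-.186,.26),0,A)
look("api",(.48,-.186,.26),np.pi,A)
look("st",(.52,.048,.22),np.pi,[("stand_seat",.074)])
look("pu",(.507,.30,.22),np.pi,[("pulley_centre",.015),("boss_end",.066),("boss_grip",.055)])
look("key",(.66,-.027,.18),np.pi,[("key_centre",.007)])
pickle.dump(out,open("v.pkl","wb"))
a=[cv2.resize(v[1],(400,300)) for v in list(out.values())[:4]]
cv2.imwrite("pics/m1.png",np.vstack([np.hstack(a[:2]),np.hstack(a[2:])])[:,:,::-1])
cv2.imwrite("pics/key.png",out["key"][1][:,:,::-1])
E
```

```text
a0 3.0167
  shoulder [([280.7, 225.4], 0.59, array([ 0.4433, -0.1919,  0.1   ]))]
  arbor_tip [([274.6, 123.4], 0.78, array([ 0.532 , -0.1867,  0.1   ]))]
  keyseat [([282.5, 196.0], 0.62, array([ 0.4774, -0.1929,  0.122 ]))]
api 3.5667
  shoulder [([280.3, 226.8], 0.76, array([ 0.4423, -0.1904,  0.1   ]))]
  arbor_tip [([276.3, 127.3], 0.71, array([ 0.5292, -0.1867,  0.1   ]))]
  keyseat [([282.5, 197.1], 0.81, array([ 0.4768, -0.1917,  0.122 ]))]
st 5.4667
  stand_seat [([265.6, 186.4], 0.65, array([0.5179, 0.0389, 0.074 ])), ([213.0, 294.5], 0.16, array([ 0.6195, -0.0098,  0.074 ]))]
pu 6.6583
  pulley_centre [([313.6, 4.2], 0.96, array([0.3613, 0.3297, 0.015 ])), ([498.8, 52.0], 0.86, array([0.3975, 0.4972, 0.015 ]))]
  boss_end [([277.1, 191.0], 0.73, array([0.5123, 0.2983, 0.066 ])), ([525.7, 48.0], 0.62, array([0.3978, 0.4892, 0.066 ]))]
  boss_grip [([312.8, 0.0], 0.95, array([0.3656, 0.3254, 0.055 ])), ([273.2, 186.6], 0.9, array([0.5116, 0.2949, 0.055 ]))]
key 8.3167
  key_centre [([278.9, 182.4], 0.91, array([ 0.6621, -0.0218,  0.007 ]))]
```

View pics/m1.png

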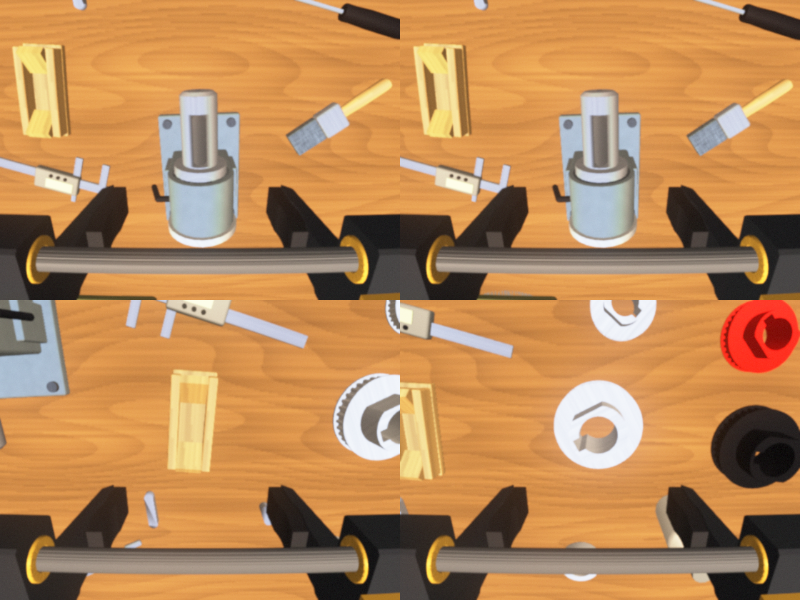

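View pics/key.png

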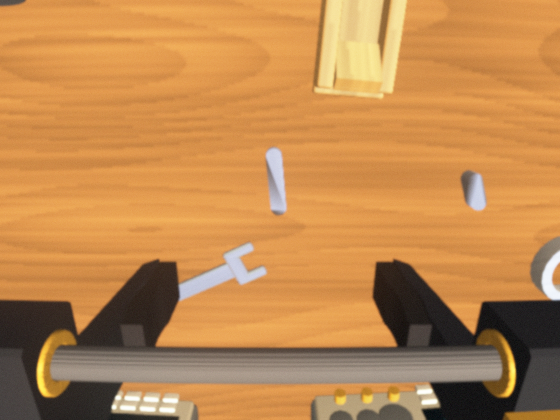

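The a0 frame shows the arbor pointing up and the slot visible at about (279,196). The "api" frame is identical to it, so that rotation did not happen; I'll check the rotation from now on. The key frame shows the long key from (274,150) to (280,213) and the short key at (474,190). The stand and the pulley are visible, with the pulley's keyway at its lower left. I'll zoom in for the angles.

```bash
python3 - <<'E'
from h import *
import pickle
v=pickle.load(open("v.pkl","rb"))
print(readout.sense()["tool_rot"], R.from_quat(readout.sense()["tool_rot"]).as_euler('zyx'))
for k in v: 
    i=v[k][0]; print(k,i["eye"],att(i)[:,0],att(i)[:,2])
c=lambda k,x,y,w,h:cv2.resize(v[k][1][y:y+h,x:x+w],(400,300),interpolation=cv2.INTER_CUBIC)
m=np.vstack([np.hstack([c("a0",210,115,160,120),c("pu",200,100,160,120)]),np.hstack([c("st",160,90,200,150),c("key",200,110,160,120)])])
cv2.imwrite("pics/m2.png",m[:,:,::-1])
i,im=snap("wrist")
o=spotter.outline_of("wrist","key_centre")
for q in o:
    r=q["region"]; 
    P=np.argwhere(r)[:,::-1].astype(float); W=np.array([onz(i,p,.010)[:2] for p in P]); m=W.mean(0); w,V=np.linalg.eigh(np.cov((W-m).T)); print("key",q["confidence"],len(P),m,np.sqrt(12*w),np.degrees(np.arctan2(V[1,1],V[0,1])))
E
```

```text
[-0.0013  1.      0.0002  0.0002] [ 3.1389  0.0004 -3.1411]
a0 [ 0.5652 -0.1875  0.4042] [-0.0011 -1.      0.0006] [-0.3245 -0.0002 -0.9459]
api [ 0.5655 -0.1862  0.4043] [ 0.0009 -1.      0.0001] [-0.3244 -0.0004 -0.9459]
st [0.4362 0.0475 0.3642] [ 0.0005  1.     -0.0011] [ 0.3232 -0.0012 -0.9463]
pu [0.4243 0.2979 0.3639] [ 0.0024  1.     -0.002 ] [ 0.3236 -0.0027 -0.9462]
key [ 0.5759 -0.0253  0.3248] [-0.0044  1.      0.0009] [ 0.324   0.0023 -0.946 ]
key 0.85 974 [ 0.6603 -0.0251] [0.0132 0.0581] -174.04088174536147
```

View pics/m2.png

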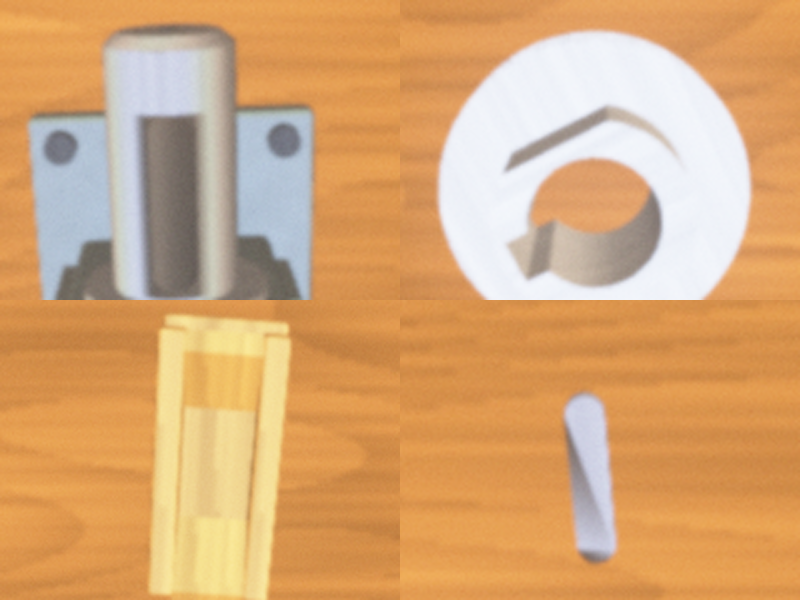

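The crops show three things:
- **Arbor:** vertical, with its slot.
- **Pulley:** the bore at about (595,222) in the crop, the keyway to the lower left, and a boss flat edge running (505,165)→(608,107).
- **Stand and key:** both tilted a few degrees.

Next I'll compute the angles from these and pick up the key.

```bash
python3 - <<'E'
from h import *
import pickle
v=pickle.load(open("v.pkl","rb"))
f=lambda k,x,y,s,c,z:onz(v[k][0],(x+c[0]/s,y+c[1]/s),z)
print("slot",f("a0",210,115,2.5,(169,116),.121),f("a0",210,115,2.5,(174.5,285),.121))
print("axis",f("a0",210,115,2.5,(170,60),.1),f("a0",210,115,2.5,(176,285),.1))
print("tip end?",f("a0",210,115,2.5,(170,36),.117))
# stand : outer cheek lines z=.036 crop origin (160,90) scale 2, crop offset y 300
S=lambda c,z:f("st",160,90,2,(c[0],c[1]-300),z)
for c in [(160,330),(288,338),(150,594),(268,599)]: print("stand",S(c,.036))
P=lambda c,z:f("pu",200,100,2.5,(c[0]-400,c[1]),z)
print("flat",P((506,170),.066),P((608,120),.066),P((506,160),.03),P((608,106),.03))
i,im=v["pu"]; hsv=cv2.cvtColor(im,cv2.COLOR_RGB2HSV); m=((hsv[...,1]<60)&(hsv[...,2]>120)).astype(np.uint8)
m[:, :190]=0;m[:,380:]=0;m[:100]=0;m[250:]=0
cs,_=cv2.findContours(m,cv2.RETR_EXTERNAL,cv2.CHAIN_APPROX_NONE);c=max(cs,key=cv2.contourArea)[:,0]
W=np.array([onz(i,p,.03)[:2] for p in c]); 
from scipy.optimize import least_squares
r=least_squares(lambda q:np.hypot(*(W-q[:2]).T)-q[2],[.507,.3,.058],loss='soft_l1',f_scale=.001); print("pulley",r.x)
s=readout.sense(); q=s["qpos"]; print(s["time_s"])
for y in (0,np.pi): print(y,ctrl.solve_ik((.476,-.188,.2),down(y)))
ctrl.move_pose((.6603,-.0251,.06),down(np.radians(-174.04)))
ctrl.move_l((.6603,-.0251,.008)); claw.gripper_to(.0); s=readout.sense(); print(s["opening"],s["finger_force"],s["eef_pos"],s["force"])
ctrl.move_l((.6603,-.0251,.15)); s=readout.sense(); print(s["opening"],s["time_s"])
i,im=snap("wrist"); im=cv2.resize(im[180:360,160:400],(800,600)); cv2.imwrite("pics/held.png",im[:,:,::-1])
print("tcp px",proj(i,s["eef_pos"]))
for y in (0,np.pi): print(y,ctrl.solve_ik((.476,-.188,.2),down(y)))
E
```

```text
slot [ 0.5052 -0.189   0.121 ] [ 0.4485 -0.1909  0.121 ]
axis [ 0.5194 -0.1895  0.1   ] [ 0.4399 -0.1916  0.1   ]
tip end? [ 0.5293 -0.1893  0.117 ]
stand [0.4559 0.0164 0.036 ]
stand [0.4593 0.0715 0.036 ]
stand [0.5792 0.0078 0.036 ]
stand [0.5818 0.0647 0.036 ]
flat [0.4925 0.2698 0.066 ] [0.4761 0.3033 0.066 ] [0.497  0.2665 0.03  ] [0.4773 0.3039 0.03  ]
pulley [0.51   0.2985 0.0581]
8.4667
0 [ 0.5994  0.6359 -0.5051  1.9355  0.4697  0.688  -1.7638]
3.141592653589793 [ 0.9596  0.902  -1.2623  1.9185  0.9796  1.1205  0.8591]
0.013736671346491945 29.99986320734024 [ 0.6603 -0.025   0.008 ] [-1.0586  0.7645 -0.1958]
0.013773239056232801 11.7333
tcp px [276.3234 280.3114]
0 [ 0.017   0.6434  0.4433  1.9652 -0.4517  0.6305 -0.8173]
3.141592653589793 [ 0.9582  0.8993 -1.2575  1.9186  0.9771  1.1165  0.8617]
```

View pics/held.png

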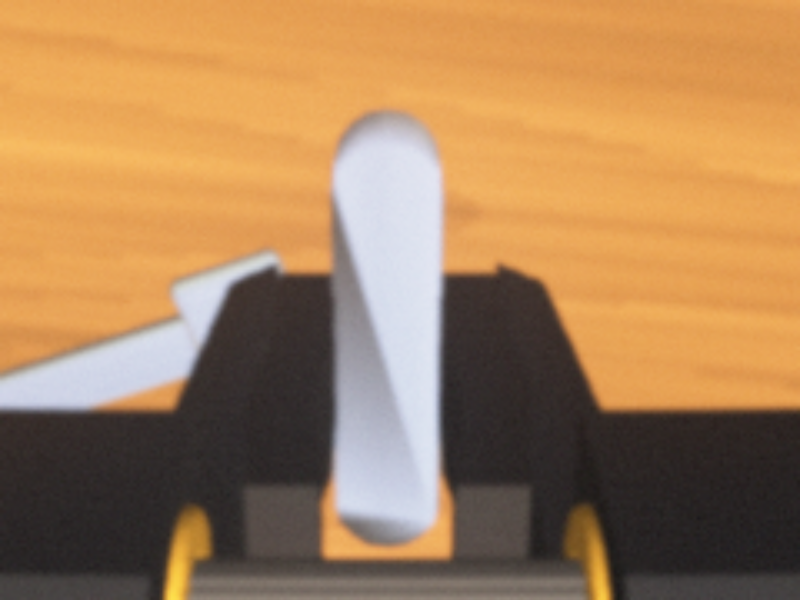

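The held key is centred at column 276.1 against a predicted TCP column of 276.3, so there is no lateral camera bias. Next I'll look at the arbor from the opposite yaw, sampling intensity profiles along and across it.

```bash
python3 - <<'E'
from h import *
import pickle
v=pickle.load(open("v.pkl","rb"))
s=readout.sense(); 
i=camera_info("wrist")
e=s["eef_pos"]; a=onz(i,(276.2,180+110/3.333),e[2]-.008);b=onz(i,(276.2,180+545/3.333),e[2]+.006)
print("key ends rel tcp in tool x",R.from_quat(s["tool_rot"]).inv().apply(a-e),R.from_quat(s["tool_rot"]).inv().apply(b-e))
ctrl.move_pose((.476,-.19,.26),down(np.pi+.03)); ctrl.sleep(.1); s=readout.sense(); print(R.from_quat(s["tool_rot"]).as_euler('zyx')[0],s["time_s"])
i,im=snap("wrist","api2.png"); v["api2"]=(i,im); pickle.dump(v,open("v.pkl","wb"))
def prof(k,pts):
    i,im=v[k]; g=cv2.GaussianBlur(cv2.cvtColor(im,cv2.COLOR_RGB2GRAY),(0,0),.7).astype(np.float32)
    p=np.array([proj(i,q) for q in pts],np.float32); return cv2.remap(g,p[None,:,0],p[None,:,1],cv2.INTER_LINEAR)[0]
t=np.arange(.492,.54,.001)
for k in ("a0","api2"): print(k,"along x .492..",prof(k,[(x,-.19+.03*(x-.476),.122) for x in t]).astype(int))
t=np.arange(-.018,.0185,.001)
for k in ("a0","api2"):
  for x in (.465,.48,.495): print(k,x,"across y -.19-18mm",prof(k,[(x,-.19+d,.121) for d in t]).astype(int))
E
```

```text
key ends rel tcp in tool x [ 0.0288 -0.0001  0.0081] [-0.0293 -0.0001 -0.0061]
3.1100505126468154 12.9333
a0 along x .492.. [113 113 114 114 114 114 113 113 113 115 114 113 117 133 172 203 213 214
 214 213 214 214 214 214 215 215 215 215 215 215 215 215 215 212 206 202
 201 194 171 136 115 120 147 166 171 173 175 175 174]
api2 along x .492.. [123 125 130 142 155 167 177 186 195 204 211 217 222 225 226 226 226 225
 225 225 225 226 226 225 225 225 225 224 225 225 225 225 225 225 225 224
 224 225 225 225 225 224 224 224 224 225 224 224 224]
a0 0.465 across y -.19-18mm [155 168 179 189 196 200 195 183 165 144 119 102  97  99 102 104 106 108
 111 113 117 123 126 126 124 119 123 142 169 194 208 212 214 212 209 207
 199]
a0 0.48 across y -.19-18mm [149 160 173 184 191 197 196 189 175 156 133 111 101 100 101 103 105 109
 111 114 118 122 125 128 128 124 120 131 156 183 202 211 213 211 208 208
 204]
a0 0.495 across y -.19-18mm [144 155 168 179 189 196 199 194 182 166 144 120 106 101 102 104 106 109
 112 115 117 121 126 129 132 130 122 125 144 171 194 208 212 211 209 208
 206]
api2 0.465 across y -.19-18mm [165 178 189 199 207 213 210 200 184 162 135 114 108 109 110 111 114 118
 121 123 127 132 137 139 136 130 131 149 178 204 220 225 226 224 222 220
 215]
api2 0.48 across y -.19-18mm [157 170 184 195 203 210 212 204 190 172 147 122 110 108 110 112 113 117
 120 123 126 131 135 138 139 134 128 138 163 193 214 222 224 223 221 220
 217]
api2 0.495 across y -.19-18mm [152 162 176 187 198 206 209 206 195 179 159 133 116 111 113 117 121 127
 134 140 144 145 145 145 146 143 137 136 152 178 202 217 222 222 221 221
 219]
```

```bash
python3 - <<'E'
from h import *
import pickle
v=pickle.load(open("v.pkl","rb"))
def prof(k,pts):
    i,im=v[k]; g=cv2.GaussianBlur(cv2.cvtColor(im,cv2.COLOR_RGB2GRAY),(0,0),.7).astype(np.float32)
    p=np.array([proj(i,q) for q in pts],np.float32); return cv2.remap(g,p[None,:,0],p[None,:,1],cv2.INTER_LINEAR)[0]
t=np.arange(.42,.46,.001)
for o in (0,.012):
  for k in ("a0","api2"): print(k,o,"along x .42..",prof(k,[(x,-.191+o,.133 if o==0 else .1307) for x in t]).astype(int))
t=np.arange(-.026,.0265,.001)
for k in ("a0","api2"):
  for x in (.465,.48,.495,.515): print(k,x,"across y -.19-26mm z.1",prof(k,[(x,-.19+d,.1) for d in t]).astype(int))
i,im=v["api2"]; print(proj(i,(.4416,-.191,.133)))
c1=cv2.resize(im[60:210,200:360],(400,375),interpolation=cv2.INTER_CUBIC)
i,im=v["a0"]; c2=cv2.resize(im[160:310,200:360],(400,375),interpolation=cv2.INTER_CUBIC); print(proj(i,(.4416,-.191,.133)))
cv2.imwrite("pics/m3.png",np.hstack([c1,c2])[:,:,::-1])
E
```

```text
a0 0 along x .42.. [192 192 193 191 186 169 140 113 101 105 131 172 201 213 214 214 216 218
 219 218 216 207 185 151 124 121 138 167 179 157 126 114 110 108 108 107
 108 109 109 109 108]
api2 0 along x .42.. [203 202 203 204 204 204 205 206 204 202 206 218 225 227 226 228 230 229
 229 227 217 184 142 123 118 117 118 119 118 118 119 118 117 118 118 119
 118 118 117 117 117]
a0 0.012 along x .42.. [191 192 191 189 182 161 131 111 105 113 139 178 205 215 217 217 217 217
 216 215 212 200 172 139 122 120 132 158 187 204 208 207 207 207 207 207
 206 206 205 204 204]
api2 0.012 along x .42.. [206 206 206 206 206 205 205 205 203 202 210 223 228 228 228 228 228 228
 228 227 224 222 221 221 220 220 220 220 219 219 219 218 218 218 217 217
 217 216 216 215 215]
a0 0.465 across y -.19-26mm z.1 [189 188 183 168 147 139 147 158 169 180 189 197 200 197 187 172 154 130
 109 100  99 100 102 104 107 108 111 114 118 122 126 128 127 124 122 130
 149 175 197 209 213 214 212 208 207 203 195 189 188 191 193 193 192]
a0 0.48 across y -.19-26mm z.1 [195 195 192 181 161 143 142 152 165 175 185 193 198 198 191 
[... 989 characters left out ...]
2 206 193 176 154
 131 113 109 110 111 111 113 117 120 123 126 131 135 138 139 137 132 132
 147 173 198 215 223 225 224 222 221 219 213 202 192 188 186 186 186]
api2 0.495 across y -.19-26mm z.1 [183 184 184 180 168 154 149 157 169 181 192 200 207 211 210 200 185 167
 144 123 112 110 111 112 113 116 119 123 127 130 134 137 140 140 137 130
 137 159 186 209 221 224 223 221 220 220 215 206 194 187 184 184 183]
api2 0.515 across y -.19-26mm z.1 [175 176 176 175 171 159 148 148 157 169 183 193 201 203 196 187 186 195
 208 216 221 224 225 225 225 225 225 226 226 227 227 227 227 228 228 228
 227 225 222 217 210 204 206 214 219 220 217 211 201 192 188 186 186]
[274.48   149.6697]
[280.1101 242.7119]
```

View pics/m3.png

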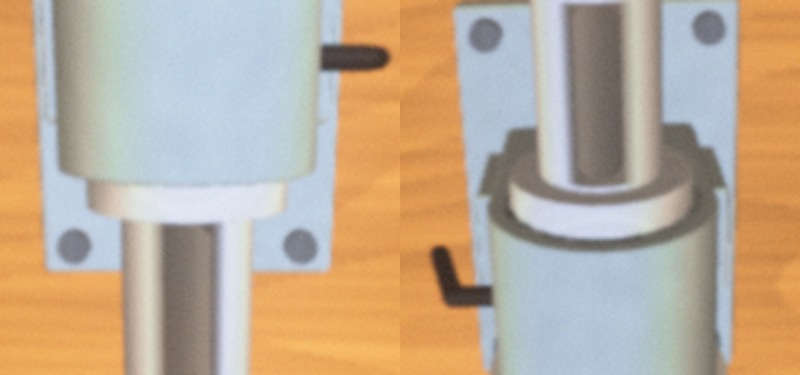

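Both views put the collar's front edge at .4424 and .4413, so the shoulder is at about .4416, the axis y at about -.190 and the yaw at about .03. I'll place the key with force checks.

```bash
cat >> h.py <<'E'
def F(): return np.array(readout.sense()["force"])
E
python3 - <<'E'
from h import *
q=down(np.pi+.03); x0,y0=.4743,-.190
ctrl.move_l((x0,y0,.135),.2,q); ctrl.sleep(.15); b=F(); print("base",b)
def tryit(dx,dy):
    x,y=x0+dx,y0+dy
    for z in (.1305,.1285,.127,.1255):
        ctrl.move_l((x,y,z),.03); ctrl.sleep(.05); f=F()-b; print(dx,dy,z,f)
        if f[2]>6:
            ctrl.move_l((x,y,.1325),.05); return False
    return True
for d in [(0,0),(0,-.0008),(0,.0008),(.001,0),(-.001,0)]:
    if tryit(*d):
        ctrl.move_l((x0+d[0],y0+d[1],.1236),.03); ctrl.sleep(.1); print("in",F()-b,readout.sense()["eef_pos"]); break
s=readout.sense(); print(s["opening"],s["time_s"])
E
```

```text
base [ 0.1364 -0.306   0.3278]
0 0 0.1305 [-0.367   0.4427 -1.4225]
0 0 0.1285 [ 0.4932  0.6948 -1.7982]
0 0 0.127 [ 0.5172  0.4583 -2.2457]
0 0 0.1255 [-0.3785  0.9263 -1.1108]
in [ 0.2193 -0.2839 -1.5454] [ 0.4743 -0.19    0.1236]
0.01315225809447504 15.5083
```

```bash
python3 - <<'E'
from h import *
x0,y0=.4743,-.190
b=F()
for z in (.1230,.1224):
    ctrl.move_l((x0,y0,z),.03); ctrl.sleep(.1); print(z,F()-b)
claw.gripper_to(.06); ctrl.sleep(.1); b=F(); print("open",b)
# clamp arbor near tip end
for x in (.510,.462):
    yy=y0+.03*(x-x0)
    ctrl.move_l((x,yy,.123),.2) if x>.5 else None
    ctrl.move_l((x,yy,.086),.15); claw.gripper_to(.035); ctrl.sleep(.1); s=readout.sense()
    print(x,yy,"op",s["opening"],"f",s["force"]-b,s["moment"],s["eef_pos"])
    claw.gripper_to(.06)
ctrl.move_l((.462,y0,.2),.25)
i,im=snap("wrist","seat.png"); print(readout.sense()["time_s"])
ctrl.sleep(0)
print(proj(i,(.4746,-.19,.129)))
p=proj(i,(.4746,-.19,.129)).astype(int); print(p)
h=im[max(0,p[1]-60):p[1]+60,p[0]-80:p[0]+80]; cv2.imwrite("pics/seatc.png",cv2.resize(h,(640,480),interpolation=cv2.INTER_CUBIC)[:,:,::-1])
E
```

```text
0.123 [-1.2429 -0.5062  0.9867]
0.1224 [-2.0774  0.8814  6.2097]
open [ 0.0173 -0.7388 -1.0399]
0.51 -0.188929 op 0.04315919195057182 f [-0.935   0.6317  7.7324] [0.0527 0.0737 0.0038] [ 0.5104 -0.1888  0.0869]
0.462 -0.190369 op 0.04347541084726889 f [ 2.5027  0.0278 -1.0164] [-0.002 -0.771  0.005] [ 0.4631 -0.1903  0.0861]
20.8417
[276.3009 242.4455]
[276 242]
```

View pics/seatc.png

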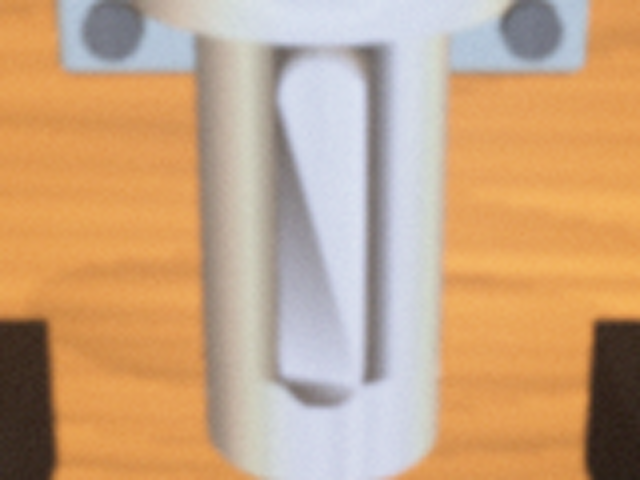

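The key is in its slot with a dark gap on the +y side, so it lies towards -y. The clamp test confirms the axis y. Now I'll refine the stand from saved views, at no robot time.

```bash
python3 - <<'E'
from h import *
import pickle
v=pickle.load(open("v.pkl","rb"))
u=np.array([np.cos(-.062),np.sin(-.062),0]);n=np.array([-u[1],u[0],0]);c=np.array([.519,.0401,0])
def prof(k,pts):
    i,im=v[k]; g=cv2.GaussianBlur(im,(0,0),.7).astype(np.float32)
    p=np.array([proj(i,q) for q in pts],np.float32); return cv2.remap(g,p[None,:,0],p[None,:,1],cv2.INTER_LINEAR)[0,:,1].astype(int)
t=np.arange(-.085,.0851,.002)
for k in ("st","a0"):
  for o in (-.023,.023): print(k,"along",o,prof(k,[c+u*s+n*o+[0,0,.036] for s in t]))
  print(k,"mid z.047",prof(k,[c+u*s+[0,0,.047] for s in t]))
t=np.arange(-.036,.0361,.001)
for k in ("st","a0"):
  for s in (-.03,0,.03): print(k,"across",s,prof(k,[c+u*s+n*o+[0,0,.036] for o in t]))
E
```

```text
st along -0.023 [149 147 146 144 144 148 148 144 166 208 204 191 218 221 221 221 222 221
 222 221 222 222 222 222 223 222 223 222 223 223 223 223 222 222 222 223
 223 222 224 223 224 224 223 224 224 224 224 224 225 224 224 220 216 215
 216 215 217 216 217 217 217 217 219 218 218 219 219 220 219 220 220 221
 220 198 159 146 144 146 150 148 147 140 140 143 144 147]
st along 0.023 [143 138 134 137 137 136 134 136 156 207 211 189 211 221 222 220 221 221
 221 221 221 223 222 223 223 223 222 223 223 223 223 223 223 223 222 223
 223 223 224 224 223 224 224 224 224 224 225 225 225 225 224 223 219 217
 217 217 217 219 218 218 218 220 220 220 220 220 221 221 220 222 221 222
 222 210 170 153 152 148 144 140 143 146 142 141 142 142]
st mid z.047 [151 150 148 146 149 152 148 145 178 216 220 222 223 224 223 212 192 189
 190 190 190 190 189 189 189 188 189 204 217 217 218 217 218 217 217 216
 217 217 216 216 213 208 208 207 207 208 208 208 207 207 203 207 220 224
 225 224 224 224 223 224 223 224 224 224 224 223 223 224 224 223 209 193
 181 161 155 151 146 143 144 145 144 144 142 143 149 155]
a0 alo
[... 2261 characters left out ...]
223 228 228 228 228 227 224 217 204 182 163 153 151 150 150 150 149 149
 150]
a0 across 0 [102 102 102 106 121 150 180 202 214 221 225 227 228 229 228 225 220 213
 209 211 217 222 223 223 223 223 223 224 224 221 219 219 218 216 213 211
 203 181 148 121 106 102 102 102 102 102 101 100 101 109 131 161 188 206
 217 222 226 227 228 228 225 217 201 180 164 157 158 157 156 156 156 155
 155]
a0 across 0.03 [103 102 103 112 133 164 191 209 215 217 217 220 224 227 228 228 225 223
 222 224 226 227 228 228 228 228 228 229 229 229 229 228 227 228 229 229
 225 218 210 202 188 166 138 116 106 102  99  98 101 115 141 174 199 212
 216 218 219 221 225 227 224 212 190 166 150 145 145 146 145 145 145 145
 145]
```

The stand's centre is confirmed from both views at (.519, .040) with the slot at -3.55°. Now I'll pick up the pulley by its boss flats.

```bash
cat >> h.py <<'E'
u=np.array([np.cos(-.062),np.sin(-.062),0]);n=np.array([-u[1],u[0],0]);c=np.array([.519,.0399,0])
def horiz(zt):
    x=np.array([0,0,1.]); return R.from_matrix(np.c_[x,np.cross(zt,x),zt]).as_quat()
qs=horiz(-n)
E
python3 - <<'E'
from h import *
q=down(np.radians(-63)); p=np.array([.5098,.2985,0])
claw.gripper_to(.088)
ctrl.move_pose(p+[0,0,.16],q); ctrl.move_l(p+[0,0,.036],.2); b=F()
claw.gripper_to(.03); ctrl.sleep(.1); s=readout.sense(); print(s["opening"],s["finger_force"],s["force"]-b,s["eef_pos"],s["time_s"])
if s["opening"]>.055:
    ctrl.move_l(p+[0,0,.25],.2); ctrl.sleep(.15); s=readout.sense(); print(s["opening"],s["force"]-b,s["qpos"],s["time_s"])
for z in (.3,.25,.2,.074): print(z,ctrl.solve_ik(c+.021*n+[0,0,z],qs))
E
```

```text
0.05762303210059777 29.99746640212834 [ 0.6261 -0.5023  3.7387] [0.5102 0.2987 0.0366] 24.6417
0.05775395946920647 [ 0.478   0.3693 -5.9579] [ 0.0368  0.9956 -1.4149  1.6325  0.996   1.4079  2.1123] 26.0083
0.3 [-0.5886  1.0992 -0.1944  1.5519  0.94    2.0196  1.8532]
0.25 [-0.5887  1.1787 -0.1944  1.5334  0.9333  1.984   1.8007]
0.2 [-0.5888  1.2604 -0.1944  1.5019  0.9326  1.9543  1.7587]
0.074 [-0.4852  1.4978 -0.4067  1.3577  1.0628  2.0646  1.6104]
```

```bash
python3 - <<'E'
from h import *
ctrl.move_pose(c+.021*n+[0,0,.2],qs); ctrl.sleep(.1); s=readout.sense(); print(s["opening"],s["eef_pos"],s["qpos"],s["time_s"])
i,im=snap("side"); j,im2=snap("top")
cv2.imwrite("pics/hov.png",np.hstack([im[60:360,130:530],im2[60:360,130:530]])[:,:,::-1])
W,iw=snap("wrist"); cv2.imwrite("pics/hovw.png",iw[:,:,::-1])
print(ctrl.solve_ik(c+.021*n+[0,0,.09],qs),ctrl.solve_ik(c+.021*n+[0,0,.074],qs))
E
```

```text
0.05771322258680094 [0.5204 0.0609 0.1995] [-0.587   1.2593 -0.1972  1.5014  0.9325  1.953   1.7589] 27.2333
[-0.5945  1.4452 -0.1862  1.387   0.9429  1.9057  1.7073] [-0.5957  1.4726 -0.1846  1.3648  0.9455  1.901   1.7043]
```

View pics/hov.png

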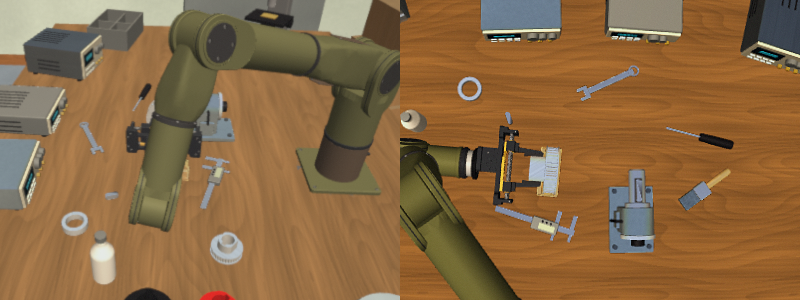

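The hover view shows the pulley held upright over the stand with the boss towards +y. The wrist is clear of the bottle, the caliper and the small pulley. I'll lower it in steps with force checks.

```bash
python3 - <<'E'
from h import *
t=c+.0216*n
b=F(); s0=readout.sense()
ctrl.move_l(t+[0,0,.115],.15)
for z in (.098,.088,.080,.077,.0755,.0745,.0735,.0725):
    ctrl.move_l(t+[0,0,z],.06); ctrl.sleep(.06); s=readout.sense(); f=s["force"]-b; print(z,f,s["moment"]-s0["moment"],s["eef_pos"][2])
    if f[2]>4.5 or np.hypot(f[0],f[1])>8: break
print(s["joint_torque"]-s0["joint_torque"],s["time_s"])
E
```

```text
0.098 [0.3266 0.9566 0.9599] [-0.0415 -0.0777  0.0466] 0.098086863099945
0.088 [-0.2423  0.7904  0.1889] [-0.024 -0.006  0.035] 0.08787975009334424
0.08 [1.3157 0.3441 0.2586] [-0.0476 -0.0617 -0.0321] 0.07985961225411588
0.077 [0.5305 1.2115 0.6102] [-0.0346 -0.0214  0.0275] 0.0769914442551617
0.0755 [-0.1773  0.7869  0.843 ] [ 0.0057 -0.0121 -0.021 ] 0.07550650583123454
0.0745 [-0.1759  0.3975 -0.2196] [-0.0389 -0.0098 -0.0519] 0.07447387832668508
0.0735 [0.3049 1.185  3.6326] [-0.7302  0.0066 -0.112 ] 0.07412038406651257
0.0725 [-1.2153  4.2127 10.9347] [-2.2524  0.2    -0.2858] 0.07388829350885348
[ 2.2568  3.9169 -0.4844  0.9695 -0.2895 -3.2426 -0.086 ] 30.85
```

The pulley is seated, with contact at z = .074 as expected. Release, retreat and regrip by the rim from above.

```bash
python3 - <<'E'
from h import *
t=c+.0216*n
ctrl.move_l(t+[0,0,.0738],.05); claw.gripper_to(.088); ctrl.sleep(.1); s=readout.sense(); print(s["opening"],s["force"],s["time_s"])
ctrl.move_l(t+n*.04+[0,0,.074],.12)
ctrl.move_l(t+n*.04+[0,0,.22],.3)
i,im=snap("top"); print("pulley top",[(np.round(o["xy"],1),round(o["confidence"],2),onz(i,o["xy"],.074)) for o in spotter.landmark_of("top","pulley_centre")[:5]])
i,im=snap("side"); print("pulley side",[(np.round(o["xy"],1),round(o["confidence"],2)) for o in spotter.landmark_of("side","pulley_centre")[:5]],proj(i,c+[0,0,.074]))
cv2.imwrite("pics/rel.png",im[:,:,::-1])
q=down(-.062)
print(ctrl.solve_ik(c+[0,0,.2],q))
ctrl.move_pose(c+[0,0,.19],q); s=readout.sense(); print(s["qpos"],s["eef_pos"],s["time_s"])
i,im=snap("wrist","rimw.png")
print([(np.round(o["xy"],1),round(o["confidence"],2)) for o in spotter.landmark_of("wrist","pulley_centre")[:3]],proj(i,c+[0,0,.074]))
o=spotter.outline_of("wrist","pulley_centre")
for k in o[:2]: print(k["confidence"],k["extent"])
for dn in (-.015,.015): print(proj(i,c+n*dn+[0,0,.132]))
E
```

```text
0.08802814722104552 [-0.1504  0.2514  0.2987] 31.8083
pulley top [(array([175.4, 287.6]), 0.76, array([0.3616, 0.3127, 0.074 ])), (array([277.1, 233.6]), 0.72, array([0.5116, 0.0458, 0.074 ])), (array([110.8, 222.8]), 0.62, array([0.5296, 0.4947, 0.074 ])), (array([259.9, 227.6]), 0.61, array([0.5265, 0.0918, 0.074 ])), (array([200.1, 148.9]), 0.6, array([0.7348, 0.2584, 0.074 ]))]
pulley side [(array([355.7, 306.2]), 0.97), (array([348.2, 371.3]), 0.9), (array([278.6, 375.6]), 0.89)] [296.0811 213.1513]
[-0.7249  0.8827  1.0856  1.9537 -0.9838  0.9626 -0.77  ]
[-0.6449  0.799   0.8685  1.9597 -0.8607  0.8066 -0.9083] [0.5188 0.0405 0.1896] 35.45
[] [276.2016 201.5466]
0.8 [195.5, 115.2, 300.8, 279.2]
0.42 [22.8, 295.8, 24.9, 299.2]
[301.6865 232.2843]
[250.9113 232.1672]
```

```bash
python3 - <<'E'
from h import *
q=down(-.062)
ctrl.move_l(c+[0,0,.1118],.15,q); ctrl.sleep(.05); s=readout.sense(); b=s["force"]; print(b,s["eef_pos"])
claw.gripper_to(.02); ctrl.sleep(.1); s=readout.sense(); print(s["opening"],s["force"]-b,s["moment"],s["eef_pos"])
if s["opening"]>.028:
    e=s["eef_pos"]; ctrl.move_l((e[0],e[1],.15),.06); ctrl.sleep(.05); print(readout.sense()["force"]-b,readout.sense()["opening"])
    ctrl.move_l((e[0],e[1],.26),.25); ctrl.sleep(.1); s=readout.sense(); print(s["force"]-b,s["moment"],s["opening"],s["time_s"])
    q2=down(.027+np.pi/2)
    print(ctrl.solve_ik((.612,-.1868,.25),q2),ctrl.solve_ik((.612,-.1868,.1378),q2),ctrl.solve_ik((.492,-.1868,.1378),q2))
E
```

```text
[-0.2661  0.8504  0.9222] [0.5195 0.0396 0.1124]
0.029949853324502982 [ 0.1332 -0.3204 -0.5081] [ 0.0686 -0.0034 -0.0281] [0.519  0.04   0.1118]
[ 0.3711 -0.2192 -5.5883] 0.029898653644031152
[ 0.33   -0.5235 -5.8799] [0.0104 0.0303 0.0183] 0.029759153797257003 38.8583
[ 0.0467  0.7181  0.3358  1.5208 -0.2701  0.9486  0.4907] [ 0.0739  0.8517  0.283   1.6191 -0.3253  0.7175  0.539 ] [ 0.1302  0.7336  0.2418  1.9686 -0.3546  0.4799  0.6557]
```

```bash
cat >> h.py <<'E'
q2=down(.03+np.pi/2)
def pose(x,dy=-.0003,dz=0.): return np.array([x,-.1889+.03*(x-.51)+dy,.1378+dz])
def slide(xs,b,dy=-.0003,dz=0.,lim=9,rate=.05):
    for x in xs:
        ctrl.move_l(pose(x,dy,dz),rate,q2); s=readout.sense(); f=s["force"]-b
        print(round(x,4),f,s["eef_pos"]-pose(x,dy,dz),round(s["opening"],4),round(s["time_s"],2))
        if f[0]>lim or abs(f[1])>lim or abs(f[2])>lim: return x
    return None
E
python3 - <<'E'
from h import *
ctrl.move_pose(pose(.604,dz=.08),q2); ctrl.move_l(pose(.604),.2,q2); ctrl.sleep(.15); b=F(); np.save("b.npy",b); s=readout.sense(); print(b,s["eef_pos"]-pose(.604),s["opening"],s["time_s"])
i,im=snap("side","pre.png"); i,im=snap("top","pret.png")
r=slide([.59,.582,.577,.572,.567,.562,.558],b); print("stop",r)
E
```

```text
[ 0.3223  0.0151 -5.2347] [ 0.0014 -0.0005  0.0019] 0.02987964415764617 40.9667
0.59 [ 0.8034 -0.7677  0.6993] [-0.0003 -0.0002  0.0001] 0.0299 41.5
0.582 [-0.1326 -0.5535  0.0157] [-0.0005 -0.0001 -0.    ] 0.0301 41.81
0.577 [-0.085   0.0878  0.5568] [-0.0004 -0.0001 -0.    ] 0.0296 42.06
0.572 [-0.2236 -0.2313 -0.1081] [-0.0005 -0.0001 -0.    ] 0.0297 42.31
0.567 [-1.1116 -0.0716  0.7073] [-0.0005 -0.0001 -0.    ] 0.0296 42.56
0.562 [-0.2028 -0.4187 -0.3516] [-0.0005 -0.0001 -0.    ] 0.0297 42.81
0.558 [0.1013 0.0603 1.0783] [-0.0004 -0.0001 -0.    ] 0.0301 43.06
stop None
```

The bore is on the arbor with no contact force. Continuing over the key.

```bash
python3 - <<'E'
from h import *
b=np.load("b.npy")
r=slide([.555,.552,.549,.546,.542,.537,.530,.522,.514,.506,.500,.496,.4945],b,rate=.04,lim=7); print("stop",r)
E
```

```text
0.555 [-0.2106 -0.6532  0.8102] [-0.0003 -0.0001 -0.    ] 0.0299 43.31
0.552 [-0.8335 -0.1288  1.2657] [-0.0003 -0.0001  0.    ] 0.0299 43.56
0.549 [-0.5517  0.229   0.1964] [-0.0003 -0.     -0.    ] 0.03 43.81
0.546 [ 0.08   -0.1393  0.2095] [-0.0003 -0.     -0.    ] 0.0299 44.06
0.542 [ 0.2018 -0.438   0.5757] [-0.0005 -0.0001 -0.    ] 0.0298 44.31
0.537 [-0.1441 -0.0769 -0.1577] [-0.0004 -0.0001  0.    ] 0.0299 44.58
0.53 [ 0.1155 -0.447   0.629 ] [-0.0004 -0.0001  0.    ] 0.0299 44.91
0.522 [ 0.014   0.2428 -0.0279] [-0.0004 -0.0001  0.    ] 0.03 45.26
0.514 [ 0.3975 -0.3394  0.274 ] [-0.0004 -0.0001 -0.    ] 0.0296 45.61
0.506 [ 1.1269 -0.2175 -0.5222] [-0.0004 -0.0001  0.    ] 0.0299 45.96
0.5 [-0.0949  0.0805 -0.529 ] [-0.0004 -0.     -0.    ] 0.0298 46.26
0.496 [-1.2124 -0.2371  0.3898] [-0.0004 -0.      0.    ] 0.0296 46.51
0.4945 [-0.0507 -0.4951  0.4206] [-0.0001 -0.     -0.    ] 0.0299 46.76
stop None
```

```bash
python3 - <<'E'
from h import *
b=np.load("b.npy")
slide(np.arange(.494,.489,-.0005),b,rate=.02,lim=10)
s=readout.sense(); x=s["eef_pos"][0]; print("x contact",x)
E
```

```text
0.494 [-0.9952  0.1731  0.8108] [-0. -0.  0.] 0.0297 47.01
0.4935 [-0.1271 -0.1823  0.1706] [-0. -0. -0.] 0.0299 47.26
0.493 [-0.0669  0.4872 -0.2   ] [-0.0001  0.     -0.    ] 0.0296 47.51
0.4925 [-1.2005  0.5714  0.3691] [-0.0001 -0.      0.    ] 0.0298 47.76
0.492 [0.6604 0.2253 0.8924] [-0.  0.  0.] 0.0295 48.01
0.4915 [0.1208 0.544  0.4573] [0.0004 0.     0.0001] 0.0294 48.26
0.491 [ 2.2258  0.0538 -0.3661] [0.0008 0.     0.0001] 0.0297 48.51
0.4905 [ 4.3585  0.8958 -1.4445] [0.0013 0.     0.0002] 0.0298 48.76
0.49 [ 5.2721  0.7379 -1.1774] [0.0017 0.     0.0003] 0.0301 49.01
0.4895 [ 6.1012  0.713  -1.7851] [0.0022 0.     0.0003] 0.0299 49.26
0.489 [ 6.8902  0.2529 -1.6884] [0.0027 0.0001 0.0004] 0.0297 49.51
x contact 0.4917087702556542
```

Hard stop at x = .4917, as expected for the shoulder. I'll rest the pulley on the arbor, press once more and release.

```bash
python3 - <<'E'
from h import *
b=np.load("b.npy")
for dz in (-.0006,-.0012,-.0018,-.0024):
    ctrl.move_l(pose(.4905,dz=dz),.03,q2); f=F()-b; print(dz,f,readout.sense()["eef_pos"])
    if f[2]>5: break
slide([.488,.486],b,dz=dz,lim=25,rate=.03)
x=readout.sense()["eef_pos"]; print(x)
ctrl.move_l(pose(x[0]-.0006,dz=dz),.03,q2)
claw.gripper_to(.046); ctrl.sleep(.1); s=readout.sense(); print("rel",s["opening"],s["force"],s["eef_pos"])
ctrl.move_l(s["eef_pos"]*[1,1,0]+[0,0,.24],.2,q2); ctrl.sleep(.1)
i,im=snap("wrist"); j,jm=snap("side"); k,km=snap("top"); print(readout.sense()["time_s"],readout.sense()["force"])
a=cv2.resize(im,(400,300)); 
p=proj(j,(.48,-.19,.1)).astype(int); q=proj(k,(.48,-.19,.1)).astype(int)
B=cv2.resize(jm[p[1]-45:p[1]+45,p[0]-60:p[0]+60],(400,300),interpolation=cv2.INTER_CUBIC); C=cv2.resize(km[q[1]-45:q[1]+45,q[0]-60:q[0]+60],(400,300),interpolation=cv2.INTER_CUBIC)
cv2.imwrite("pics/fin.png",np.vstack([np.hstack([a,B]),np.hstack([C,cv2.resize(im[60:285,130:430],(400,300))])])[:,:,::-1])
E
```

```text
-0.0006 [5.0376 0.4271 0.5042] [ 0.4918 -0.1898  0.1376]
-0.0012 [5.7512 0.6574 1.4712] [ 0.4918 -0.1899  0.1371]
-0.0018 [4.3283 1.4179 5.9427] [ 0.4918 -0.19    0.1368]
0.488 [8.8968 1.8409 2.704 ] [ 0.0037 -0.0002  0.001 ] 0.0298 50.51
0.486 [12.7632  1.7624  0.9779] [ 0.0056 -0.0001  0.0013] 0.0296 50.76
[ 0.4916 -0.19    0.1373]
rel 0.046046809301257985 [ 0.0791 -0.2253 -0.0853] [ 0.4906 -0.1898  0.1358]
52.525 [-0.2739 -0.5307  0.1113]
```

View pics/fin.png

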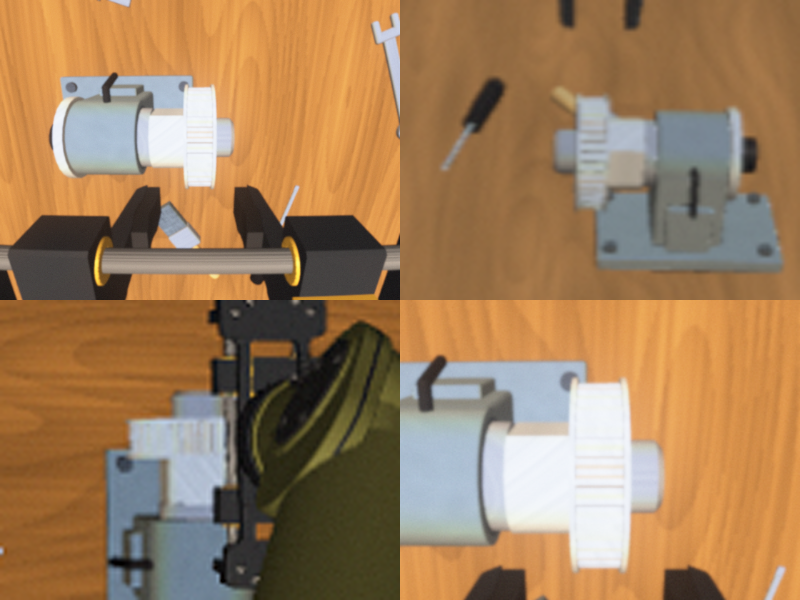

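The final view shows the pulley square on the arbor, with the boss flush against the collar (around (505,480) in the crop), the arbor tip protruding and the gripper clear.

```bash
python3 -c "
from h import *
print(ctrl.close_job())"
```

```text
the job is handed in; nothing more can be done
None
```

The long key is in the arbor's slot and the pulley is slid on over it, boss against the shoulder with no visible gap, and released; I handed the job in at about 52.5 s of the 72 s limit and do not have the verdict.

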